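# Open the clamshell programming fixture over a control-unit board

### The arm

A 6-joint arm with a two-finger parallel gripper is mounted at the origin on the work surface. World frame = base frame: x ahead of the robot, y to its left, z up, the work surface at z = 0. Lengths are in m, angles in rad, forces in N, time in s.
With the tool pointing down it reaches from about 0.4 to 0.825 m from the base axis. Payload 7 kg.
Tool frame: the origin (TCP) lies between the finger pads; the fingertips stand 8 mm ahead of it and the grasp point (between the pads) lies 11 mm behind it (arm.finger_overhang is the distance from the TCP to the fingertips, in m); z points along the fingers, y is the line along which they close (so a half turn about z gives the same grasp; the last joint's range is limited). The gripper opens to 88 mm and grips with 3 to 60 N. Pads are 19 mm wide; open, the fingers measure 130 mm over their backs; the gripper's body (78 mm by 193 mm) begins 47 mm behind the grasp point.
Start: joints at [-0.96, 0.359, 0.012, 0, -1.224, -0.288], TCP at [0.214, -0.64, 0.235] pointing down, gripper open.
Joint ranges: [-3.07, 3.07], [-1.43, 2.12], [-1.02, 1.25], [-3.03, 1.67], [-3.05, -0], [-3.03, 3.03]. Speed limits (rad/s): [2.39, 2.39, 3.01, 3.14, 3.14, 3.14].

### API

Orientations are given as [roll, pitch, yaw] about the fixed x, y, z axes, in that order (R = Rz(yaw) Ry(pitch) Rx(roll)).
In Python, from station import arm gives the robot as it stands.
- The arm moves only by the tool move_arm, never from a script. Its argument "rows" is text: rows parted by semicolons, each of 7 numbers parted by spaces: the turn, a rotation vector about the tool's x, y, z in degrees, then the shift along the tool's x, y, z in m, then the finger opening in m, from 0 to 0.0876. A call has 1 to 8 rows; each row shifts and turns the commanded pose from where the row before left it, along the tool's axes as they then stand; what a row does not reach is not made up. A row lasts 1/8 s, in which the tool goes at most 62.5 mm and 10.7 degrees, less where a joint would pass 70% of its speed; a pose out of reach is approached as far as the arm can. A call is refused whole if a number of a shift passes 0.0625 or a number of a turn 10.7, either way. A call with a gripper value outside its range is refused whole. The fingers move at their own pace and stop on an object; "squeeze" is the grip in N (left out, the last holds). Time passes only in rows, so rows that do not move let the fingers close. It gives the time, the measured TCP pose, the force, the opening and the grip force at its end, in the units of the state.
- arm.get_state(): the state, without advancing time (a new reading comes with each control period).
- arm.grab_frame(name): name is "scene" or "top" or "wrist"; returns (picture, depth): 384x512x3 uint8, blue, green, red; 384x512 float32, m along the optical axis (not along the pixel's ray), 0 where there is no reading.
- arm.camera_model(name): a dict with "mtx" (3x3 intrinsics, pixels), "camera_from_world" (4x4, takes a point from world to camera coordinates); the wrist camera has in their place "mount" (4x4, takes a point from camera to tool coordinates, whose origin is the TCP and whose axes are the flange's). Camera axes: x right, y down, z forward; pixel columns grow to the right and rows downward; lengths in m; the calibration is good to about 2 mm. A picture is of the moment at which its call begins: read the wrist's pose just before it. camera_model takes no time and is no camera call.
- arm.job_done(): hands the job in; it is judged then, once.
The state is a dict: "t": time; "q": joint angles; "qd": joint speeds; "joint_efforts": joint torques, N m; "eef_pos": TCP position; "ee_rot": TCP orientation; "force": force on the tool from outside, world axes, zero at the start; "moment": the same for the moment, N m; "width": finger opening in m; "gripper_force": force on a finger pad.
Only numpy, scipy, OpenCV 4.12 (cv2) and the standard library are available. Lean on these libraries where they do the work, as an engineer would, in place of code of your own. Each camera call takes 0.05 s, during which the arm holds its last target. There are 200 camera calls.

### The job

Open up the clamshell programming fixture so that the control-unit board inside can be got at: press its orange release tab so that the blue lid springs up, take the finger off the tab, and then push the lid gently all the way back until it rests open against its stop. Do it with the fingertips alone and pick nothing up: leave the board lying in its nest and the other things on the bench where they are.

Things in the scene. Friction and masses are not known exactly. Their poses are not given: they have to be found in the camera images.
- fixture: Clamshell programming fixture fixed to the bench, dark grey, 150 (x) x 190 (y) mm, 65 mm high under the lid. Origin on the bench under its middle; x points from its front (tab, towards the robot) to its back (hinge), y to its left, z up. In its frame: base front face at x = -74 mm, back at +76 mm; shut lid from x = -72 to +58 mm, 180 mm wide, 8 mm thick, top 73 mm high.
- tab_top (a point): Middle of the pressing area on the orange release tab, at x = -116 mm, 49 mm high in the fixture's frame at rest. The tab is a plate 46 mm wide (y), from x = -128 to -84 mm, on a rocker pivoted at x = -80 mm. Press it straight down: this point drops 12 mm to a stop: 2 N at first, 5 N as the lid comes free, 8 N at the stop. The rocker's hook, at x = -83 to -65 mm, up to 80 mm high, tips 14 mm towards the robot.
- tab (a joint): Angle of the release tab, rad: 0 not pressed, 0.36 fully down on its stop. The lid is freed at about 0.2. It springs back to 0 when let go.
- lid_edge (a point): Middle of the lid's front edge (half way through its 8 mm thickness), 130 mm from the hinge axis. The lid is a blue frame with a clear window and no handle. 69 mm high when shut, about 167 mm when sprung up, about 190 mm when fully open.
- lid_hinge (a point): Middle of the lid's hinge axis, which runs along the fixture's y, at x = +58 mm, 69 mm high in the fixture's frame.
- lid (a joint): Lid angle, rad: 0 shut and hooked; spring plungers throw it up to about 0.85 when freed; 1.57 upright; 1.95 open on its stop. Let go between there and upright it falls back; beyond upright it leans back by itself and stays open. 0.26 kg; pushing its front edge takes under 2 N. Four 11 mm posts on its underside, 57 to 100 mm from the hinge axis, 38 mm either side of the middle.
- board: Loose green circuit board, 80 (x) x 104 (y) x 3 mm, parts up to 10 mm high, lying in the nest under the lid; origin at the middle of its underside, 50 mm high. To be left in place.
- flux_bottle: White bottle with a red cap, 42 mm across, 105 mm high, standing beside the fixture; origin under its middle.
- plug: Black connector plug, 47 x 52 x 22 mm; origin under its middle.
- cap: Small black open cup, 42 mm across, 32 mm high; origin under its middle.
- screwdriver: Screwdriver with a red handle lying on the bench in front, on the fixture's left; origin under its middle, handle towards its own -x.
- brush: Wooden brush 150 mm long lying on the bench in front, on the fixture's right; origin under its middle.
- screw_tray: Blue divided tray, 90 x 70 x 24 mm; origin under its middle.
- housing_cover: Ribbed aluminium cover of the control unit, 130 x 105 x 18 mm, lying on the bench; origin under its middle.

How it is judged:
By the outcome, as a careful person would: the job done as asked, in the order asked, and still so for the second after the job is handed in, with the robot touching nothing.
It also fails if it takes over 42 s, if anything falls off the work surface, if the arm or the gripper's body presses on something with over 40 N, if the wrist force passes 120 N, or if a joint passes its speed limit or range.

## Working session

There is one attempt and no reset: what is moved stays moved. The work goes in short steps, Python scripts to look and compute and a tool call to move; the robot and the scene stay as the last step left them, time stands still between calls to the robot, and variables do not carry over. Pictures are saved under pics/ and viewed, at most 10 in all, crops included, and the job is handed in when it is done.

Besides the shell and the picture viewer there is one more tool, called after "Request:" as name(argument=value, ...) on one line, values as JSON. move_arm: Moves the arm, as the interface text tells. Its arguments: {"type":"object","properties":{"rows":{"type":"string"},"squeeze":{"type":"number"}},"required":["rows"]}

```bash
ls; mkdir -p pics
python3 - <<'E'
from station import arm
import cv2,numpy as np
s=arm.get_state();print(s)
for n in("scene","top"):
    p,d=arm.grab_frame(n);cv2.imwrite(f"pics/{n}0.png",p);np.save(f"{n}0.npy",d)
    m=arm.camera_model(n);print(n,m)
print(arm.camera_model("wrist"),arm.finger_overhang)
a=cv2.imread("pics/scene0.png");b=cv2.imread("pics/top0.png")
E
```

```text
pics
{'t': 0.0, 'q': array([-9.59901623e-01,  3.59386211e-01,  1.10644137e-02, -3.41683650e-04,
       -1.22409271e+00, -2.88085832e-01]), 'qd': array([-0.00068079,  0.00103676, -0.0011025 ,  0.00042959, -0.00073005,
       -0.00132257]), 'joint_efforts': array([-9.45727516e-04, -5.82717741e+01,  2.93057048e+01,  6.99700758e+00,
        6.83663209e-03, -1.48757731e-04]), 'eef_pos': array([ 0.21394669, -0.63970007,  0.23362705]), 'ee_rot': array([ 3.13994989e+00, -1.51829301e-04, -2.81890002e+00]), 'force': array([-0.21070577, -0.37426957,  0.3393786 ]), 'moment': array([-0.01076324,  0.00738934,  0.02886147]), 'gripper_force': 0.0, 'width': 0.08766917648450327}
scene {'mtx': array([[357.21425483,   0.        , 259.82204476],
       [  0.        , 357.21425483, 190.71150257],
       [  0.        ,   0.        ,   1.        ]]), 'camera_from_world': array([[ 0.48602558,  0.87380149,  0.01581443, -0.27864472],
       [ 0.67700339, -0.36499597, -0.63909652, -0.30554993],
       [-0.55267129,  0.32132367, -0.76896394,  1.27137997],
       [ 0.        ,  0.        ,  0.        ,  1.       
[... 355 characters left out ...]
73e-01],
       [ 3.07835160e-02,  1.61662743e-02, -9.99395331e-01,
         1.06759002e+00],
       [ 0.00000000e+00,  0.00000000e+00,  0.00000000e+00,
         1.00000000e+00]])}
{'mtx': array([[308.46066341,   0.        , 258.97928877],
       [  0.        , 308.46066341, 192.11104877],
       [  0.        ,   0.        ,   1.        ]]), 'mount': array([[-1.26068302e-03, -9.62922214e-01, -2.69776242e-01,
         7.26808706e-02],
       [ 9.99997886e-01, -1.65221792e-03,  1.22426269e-03,
         7.11923802e-04],
       [-1.62459888e-03, -2.69774128e-01,  9.62922261e-01,
        -1.49194761e-01],
       [ 0.00000000e+00,  0.00000000e+00,  0.00000000e+00,
         1.00000000e+00]])} 0.008
```

View pics/scene0.png

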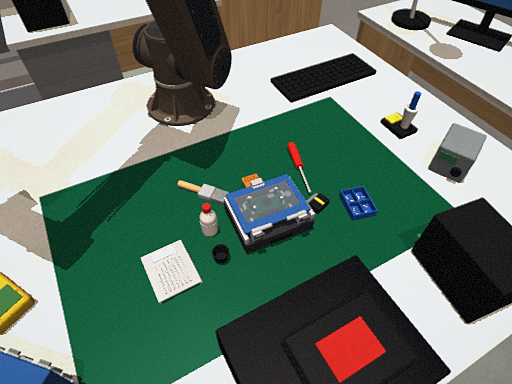

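View pics/top0.png

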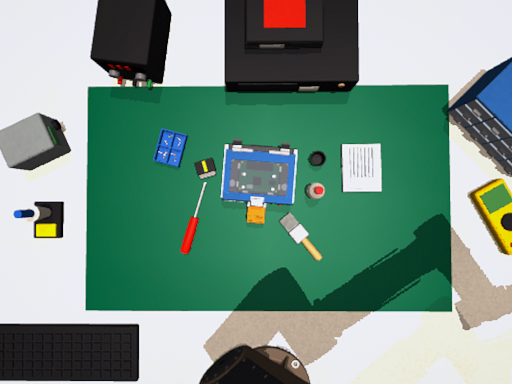

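The scene view shows the fixture shut at about (268,210), with the tab at (252,181) and the bottle at (208,220). In the top view the blue lid is at (260,176), the orange tab at (256,213), the bottle at (316,190), the brush at (300,235) and the screwdriver at (192,225). Next I'll measure the tab and the lid.

```bash
cat > h.py <<'E'
import cv2,numpy as np
from station import arm
def ray(n,uv,z):
    m=arm.camera_model(n);T=m["camera_from_world"];R,t=T[:3,:3],T[:3,3]
    uv=np.atleast_2d(np.float64(uv));d=np.c_[uv,np.ones(len(uv))]@np.linalg.inv(m["mtx"]).T@R
    c=-R.T@t
    return c+d*((z-c[2])/d[:,2])[:,None]
def blob(p,lo,hi,box):
    h=cv2.cvtColor(p,cv2.COLOR_BGR2HSV);k=cv2.inRange(h,lo,hi);w=np.zeros_like(k)
    x0,y0,x1,y1=box;w[y0:y1,x0:x1]=k[y0:y1,x0:x1]
    c,_=cv2.findContours(w,cv2.RETR_EXTERNAL,cv2.CHAIN_APPROX_NONE)
    return max(c,key=cv2.contourArea)[:,0,:]
E
python3 - <<'E'
from h import *
for n,tb,lb in(("top",(235,195,280,235),(210,135,310,220)),("scene",(235,165,270,195),(215,165,325,250))):
    p=cv2.imread(f"pics/{n}0.png")
    c=blob(p,(8,120,120),(22,255,255),tb);w=ray(n,c,.049)[:,:2].astype(np.float32)
    print(n,"tab",cv2.minAreaRect(w),cv2.boundingRect(c))
    c=blob(p,(100,110,60),(125,255,255),lb);w=ray(n,c,.073)[:,:2].astype(np.float32)
    print(n,"lid",cv2.minAreaRect(w),cv2.boundingRect(c))
d=np.load("top0.npy");print("depth tab",d[214:218:2,254:260:2],"lid",d[148:152,230:290:15])
p=cv2.imread("pics/top0.png")[120:270,170:340];cv2.imwrite("pics/crop0.png",cv2.resize(p,None,fx=4.5,fy=4,interpolation=cv2.INTER_CUBIC))
E
```

```text
top tab ((0.475553035736084, 0.029313459992408752), (0.04712942987680435, 0.04375665262341499), 85.11860656738281) (247, 206, 19, 18)
top lid ((0.5743971467018127, 0.021447405219078064), (0.17850546538829803, 0.13073067367076874), 85.48297119140625) (222, 149, 73, 56)
scene tab ((0.4682767391204834, 0.02930895797908306), (0.047159578651189804, 0.035689596086740494), 86.01614379882812) (241, 174, 18, 13)
scene lid ((0.5723075866699219, 0.02193581312894821), (0.1810368299484253, 0.13261166214942932), 85.41543579101562) (226, 174, 84, 60)
depth tab [[1.0329733 1.0313598 1.0304937]
 [1.0332152 1.0323576 1.0331373]] lid [[1.0432396 1.0103948 1.041081  1.0397632]
 [1.0147876 1.0104156 1.0386045 1.0444641]
 [1.0132954 1.0154397 1.0414776 1.0157989]
 [1.0138007 1.0152181 1.0141803 1.0126863]]
```

View pics/crop0.png

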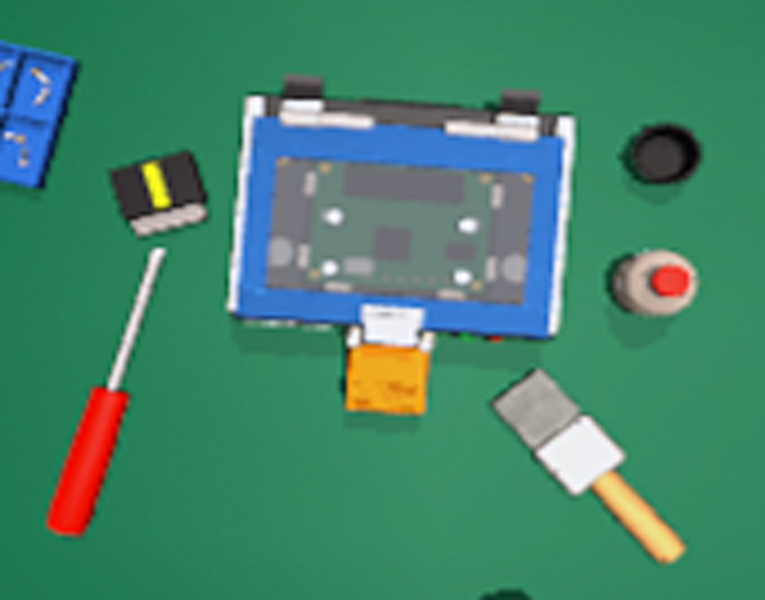

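Request:
move_arm(rows="0 0 7.7 0 0 0 0; 0 0 7.7 0 0 0 0; 0 0 7.8 0 0 0 0; 0 0 0 -0.016 0.03 0 0; 0 0 0 -0.016 0.057 0 0; 0 0 0 -0.016 0.057 0 0; 0 0 0 -0.016 0.057 0 0; 0 0 0 -0.016 0.057 0 0", squeeze=10)

```text
t: 1.1
eef_pos: [0.3152, -0.3878, 0.2343]
ee_rot: [3.141, -0.0, 3.059]
force: [1.3, -0.6, -1.2]
width: 0.013
gripper_force: 0.0
```

Request:
move_arm(rows="0 0 0 -0.016 0.057 0 0; 0 0 0 -0.016 0.057 0 0; 0 0 0 -0.016 0.057 0 0; 0 0 0 -0.016 0.057 0 0; 0 0 0 -0.016 0.057 0 0; 0 0 0 -0.016 0.057 0 0; 0 0 0 -0.016 0.057 0 0; 0 0 0 0 0 0 0")

```text
t: 2.1
eef_pos: [0.4603, 0.0021, 0.2342]
ee_rot: [-3.142, -0.0, 3.064]
force: [-0.2, -0.6, -0.4]
width: 0.0006
gripper_force: 0.0
```

Request:
move_arm(rows="0 0 0 -0.002 0.029 0 0; 0 0 0 0 0 0.04 0; 0 0 0 0 0 0.04 0; 0 0 0 0 0 0.04 0; 0 0 0 0 0 0.02 0; 0 0 0 0 0 0 0; 0 0 0 0 0 0 0")

```text
t: 2.98
eef_pos: [0.4642, 0.0275, 0.0954]
ee_rot: [3.141, 0.001, 3.059]
force: [-0.0, 0.1, 0.4]
width: 0.0005
gripper_force: 0.0
```

Run:
```python
from h import *
s=arm.get_state();print(s["eef_pos"],s["force"])
a,_=arm.grab_frame("wrist");b,_=arm.grab_frame("scene")
b=cv2.resize(b[130:270,180:350],None,fx=2.35,fy=2.75)
cv2.imwrite("pics/w1.png",cv2.resize(np.hstack([a,b[:384,:400]if b.shape[0]>=384 else cv2.copyMakeBorder(b,0,384-b.shape[0],0,0,0)]),(800,340)))
```

```text
[0.46417599 0.02746802 0.09536646] [-0.02681153  0.1071886   0.39365706]
```

View pics/w1.png

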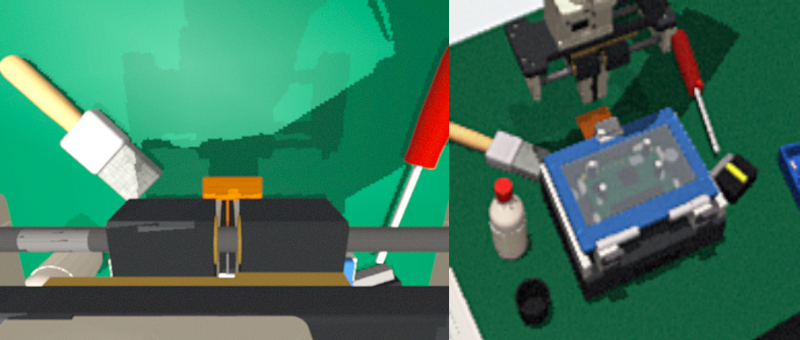

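The wrist view shows the closed fingers (228,250) in line with the orange tab (233,188). The scene view shows the tips over the tab, so I'll go down and press.

Request:
move_arm(rows="0 0 0 0 0.003 0.02 0; 0 0 0 0 0 0.012 0; 0 0 0 0 0 0.003 0; 0 0 0 0 0 0.003 0; 0 0 0 0 0 0.003 0; 0 0 0 0 0 0 0")

```text
t: 3.82
eef_pos: [0.4638, 0.0306, 0.0537]
ee_rot: [-3.142, -0.0, 3.059]
force: [-2.7, 1.4, 3.8]
width: 0.0003
gripper_force: 1.8
```

Request:
move_arm(rows="0 0 0 0 0 0.003 0; 0 0 0 0 0 0.003 0; 0 0 0 0 0 0.002 0; 0 0 0 0 0 0 0; 0 0 0 0 0 0 0")

```text
t: 4.45
eef_pos: [0.4635, 0.0306, 0.0462]
ee_rot: [-3.141, -0.0, 3.06]
force: [-6.5, 1.8, 13.1]
width: 0.0004
gripper_force: 7.2
```

Run:
```python
from h import *
b,d=arm.grab_frame("scene");np.save("s2.npy",d)
cv2.imwrite("pics/s2.png",cv2.resize(b[110:270,180:350],None,fx=3.2,fy=3.2))
```

```text
(no output)
```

View pics/s2.png

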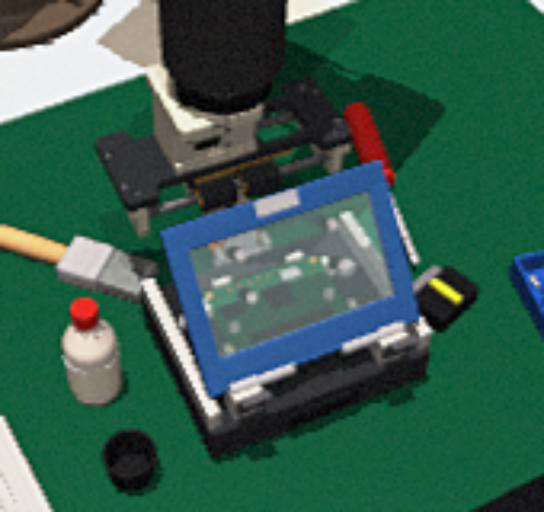

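The lid has sprung up, with its front edge at about (275,205) in the crop. Now I'll take the finger off the tab, rising and backing away.

Request:
move_arm(rows="0 0 0 0 0 -0.01 0; 0 0 0 0.005 0 -0.02 0; 0 0 0 0.01 0 -0.03 0; 0 0 0 0 0 -0.03 0; 0 0 0 0 0 -0.022 0; 0 0 0 0 0 0 0; 0 0 0 0 0 0 0")

```text
t: 5.38
eef_pos: [0.4488, 0.0318, 0.1572]
ee_rot: [3.141, -0.0, 3.059]
force: [-0.3, 0.2, -0.4]
width: 0.0003
gripper_force: 0.0
```

Run:
```python
from h import *
s=arm.get_state();print(s["eef_pos"],s["force"])
b,d=arm.grab_frame("scene");t,dt=arm.grab_frame("top")
O=np.array([.5805,.0211]);R=np.array([[.9966,-.082],[.082,.9966]])
for n,p,dd in(("scene",b,d),("top",t,dt)):
    h=cv2.cvtColor(p,cv2.COLOR_BGR2HSV);k=cv2.inRange(h,(100,110,60),(125,255,255))>0
    m=arm.camera_model(n);v,u=np.nonzero(k&(dd>0));z=dd[v,u]
    c=np.c_[u,v,np.ones(len(u))]@np.linalg.inv(m["mtx"]).T*z[:,None]
    T=m["camera_from_world"];w=(c-T[:3,3])@T[:3,:3]
    f=np.c_[(w[:,:2]-O)@R.T,w[:,2]]
    f=f[(abs(f[:,0])<.13)&(abs(f[:,1])<.1)&(f[:,2]>.06)]
    a=np.arctan2(f[:,2]-.069,.058-f[:,0]);r=np.hypot(f[:,2]-.069,.058-f[:,0])
    print(n,len(f),"angle",np.median(a[r>.08]),"edge",f[r>.12].mean(0),"zmax",np.percentile(f[:,2],99))
cv2.imwrite("pics/s3.png",cv2.resize(b[90:270,180:350],None,fx=3,fy=3))
```

```text
[0.44879171 0.03180008 0.15715418] [-0.26578136  0.19886085 -0.43434094]
scene 1622 angle 0.8692407788020434 edge [-0.02383959 -0.00590213  0.16561838] zmax 0.16991643869443873
top 1112 angle 0.8985503997003926 edge [-0.02259151  0.00065526  0.16733185] zmax 0.17133593319825094
```

View pics/s3.png

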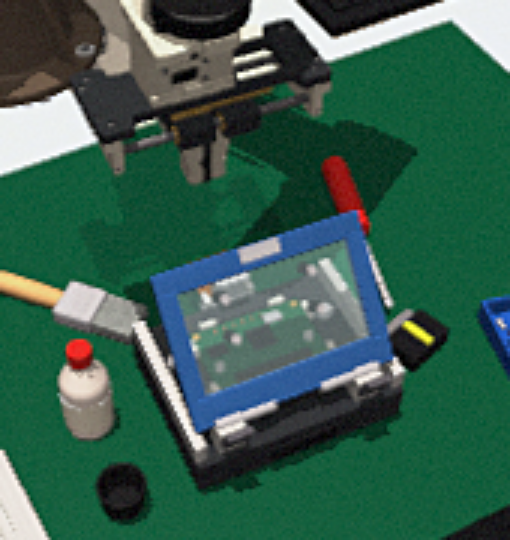

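The finger is clear of the tab, the lid stands at 0.87 rad, and the tips are centred on the fixture (y within 1 mm). Now I'll push the lid gently.

Request:
move_arm(rows="0 0 0 -0.025 0 0 0; 0 0 0 -0.025 0 0 0; 0 0 0 -0.02 0 0 0; 0 0 0 -0.01 0 0 0; 0 0 0 -0.01 0 0 0; 0 0 0 -0.01 0 0 0; 0 0 0 -0.01 0 -0.002 0; 0 0 0 -0.01 0 -0.002 0")

```text
t: 6.48
eef_pos: [0.5692, 0.0221, 0.1619]
ee_rot: [3.141, 0.0, 3.06]
force: [-1.3, 0.6, 1.2]
width: 0.0005
gripper_force: 0.8
```

Request:
move_arm(rows="0 0 0 -0.008 0 -0.002 0; 0 0 0 -0.008 0 -0.002 0; 0 0 0 -0.008 0 -0.002 0; 0 0 0 -0.008 0 0 0; 0 0 0 -0.008 0 0 0; 0 0 0 0 0 0 0")

```text
t: 7.22
eef_pos: [0.609, 0.0187, 0.1672]
ee_rot: [-3.142, -0.0, 3.059]
force: [-0.5, -0.3, 0.3]
width: 0.0005
gripper_force: 0.1
```

Request:
move_arm(rows="0 0 0 -0.006 0 0 0; 0 0 0 -0.006 0 0 0; 0 0 0 -0.006 0 0 0; 0 0 0 -0.006 0 0 0; 0 0 0 -0.006 0 0 0; 0 0 0 -0.006 0 0 0; 0 0 0 -0.006 0 0 0; 0 0 0 0 0 0 0")

```text
t: 8.22
eef_pos: [0.6507, 0.0153, 0.1673]
ee_rot: [-3.142, -0.0, 3.059]
force: [0.6, 0.7, -0.2]
width: 0.0006
gripper_force: 0.0
```

Run:
```python
from h import *
s=arm.get_state();print(s["eef_pos"],s["force"])
b,d=arm.grab_frame("scene")
cv2.imwrite("pics/s4.png",cv2.resize(b[90:270,180:350],None,fx=3,fy=3))
```

```text
[0.6506863  0.01525094 0.16734642] [ 0.64213579  0.73765825 -0.17034631]
```

View pics/s4.png

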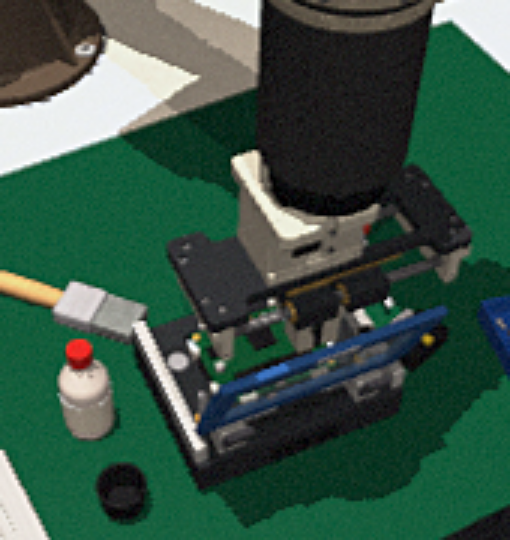

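The lid has passed upright and leans back, with its edge at about (320,365). I'll follow it gently to make sure it is on its stop.

Request:
move_arm(rows="0 0 0 -0.004 0 0 0; 0 0 0 -0.003 0 0 0; 0 0 0 -0.003 0 0 0; 0 0 0 -0.002 0 0 0; 0 0 0 0 0 0 0")

```text
t: 8.9
eef_pos: [0.6608, 0.0144, 0.1674]
ee_rot: [-3.141, -0.003, 3.059]
force: [-6.6, 2.5, 3.8]
width: 0.0004
gripper_force: 3.8
```

It met the stop at about 7 N, so I'll back off.

Request:
move_arm(rows="0 0 0 0.01 0 0 0; 0 0 0 0.03 0 0 0; 0 0 0 0.04 0 -0.01 0; 0 0 0 0.04 0 -0.02 0; 0 0 0 0.04 0 -0.03 0; 0 0 0 0.04 0 0 0; 0 0 0 0 0 0 0; 0 0 0 0 0 0 0")

```text
t: 9.9
eef_pos: [0.4633, 0.0309, 0.2281]
ee_rot: [3.141, 0.002, 3.06]
force: [-0.4, 0.0, -0.4]
width: 0.0003
gripper_force: 0.0
```

Run:
```python
from h import *
s=arm.get_state();print(s["eef_pos"],s["force"])
b,d=arm.grab_frame("scene");t,dt=arm.grab_frame("top")
O=np.array([.5805,.0211]);R=np.array([[.9966,-.082],[.082,.9966]])
for n,p,dd in(("scene",b,d),("top",t,dt)):
    k=cv2.inRange(cv2.cvtColor(p,cv2.COLOR_BGR2HSV),(100,110,40),(125,255,255))>0
    m=arm.camera_model(n);v,u=np.nonzero(k&(dd>0));z=dd[v,u]
    c=np.c_[u,v,np.ones(len(u))]@np.linalg.inv(m["mtx"]).T*z[:,None]
    T=m["camera_from_world"];w=(c-T[:3,3])@T[:3,:3]
    f=np.c_[(w[:,:2]-O)@R.T,w[:,2]];f=f[(abs(f[:,0])<.15)&(abs(f[:,1])<.1)&(f[:,2]>.06)]
    a=np.arctan2(f[:,2]-.069,.058-f[:,0]);r=np.hypot(f[:,2]-.069,.058-f[:,0])
    print(n,len(f),"angle",np.median(a[r>.08]),"zmax",np.percentile(f[:,2],99))
cv2.imwrite("pics/s5.png",np.hstack([cv2.resize(x,(400,460)) for x in(b[90:270,180:350],t[110:270,180:340])]))
```

```text
[0.46325832 0.0308547  0.22806383] [-0.38892236  0.04462866 -0.37588459]
scene 724 angle 1.943011824352653 zmax 0.19237729112212193
top 1115 angle 1.9326488106195074 zmax 0.1932986308647738
```

View pics/s5.png

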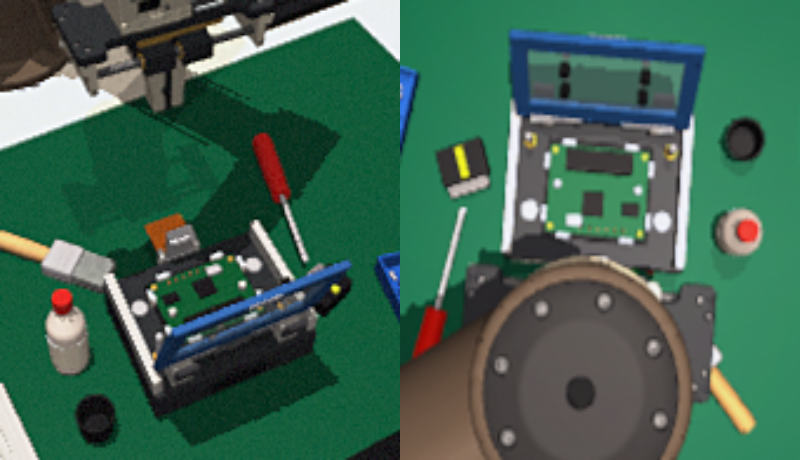

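The lid rests open at about 1.94 rad. The board lies in its nest (600,190), the tab has sprung back, nothing else has moved, and the arm is clear.

```bash
python3 -c "
from station import arm
print(arm.job_done())"
```

```text
the job is handed in; nothing more can be done
None
```

The fixture is open and the job is handed in: I pressed and released the tab, and the lid now rests back on its stop at about 1.94 rad. The board is still in its nest, nothing else looks moved, and the arm is clear of everything after about 10 s.

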